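# Sweep the creamer pods into the tray

## Task

Sweep the three creamer pods along the worktop into the open side of the three-sided wooden tray, until all three stand upright and wholly inside it. Push them gently with the fingertips, without lifting or squeezing any of them, and leave the upside-down cups standing where they are.

Things in the scene. Friction and masses are not known exactly. Their poses are not given: they have to be found in the camera images.
- tray: low three-sided wooden tray, fixed; rails 10 mm thick, 26 mm high; no floor step or sill. Inside 140 mm deep (own x) by 220 mm wide (own y). Origin: centre of the ground. Own +x points from the open mouth (x = -70 mm) to the back rail (inner face x = +70 mm); side rails' inner faces y = +-110 mm. The mouth faces world +y, give or take 0.3 rad
- creamer_1: a round white single-portion creamer pod, a small tapered plastic cup with a flat foil lid, standing upright: lid about 38 mm across, 45 mm with its pull tab (tab on one side), 21 mm high, narrower at the foot, 15 g; loose. Origin at the centre of its underside, z up along the pod
- creamer_2: a round white single-portion creamer pod, a small tapered plastic cup with a flat foil lid, standing upright: lid about 38 mm across, 46 mm with its pull tab (tab on one side), 21 mm high, narrower at the foot, 15 g; loose. Origin at the centre of its underside, z up along the pod
- creamer_3: a round white single-portion creamer pod, a small tapered plastic cup with a flat foil lid, standing upright: lid about 38 mm across, 45 mm with its pull tab (tab on one side), 21 mm high, narrower at the foot, 15 g; loose. Origin at the centre of its underside, z up along the pod
- cup_a: a white ribbed plastic cup standing upside down among the pods, 70 mm across at the rim below, 60 mm high, 20 g, loose, a bystander. Origin at the centre of its underside
- cup_b: a white ribbed plastic cup standing upside down beyond the work, beside the way to the tray's far corner, 70 mm across at the rim below, 60 mm high, 20 g, loose, a bystander. Origin at the centre of its underside
Things that resemble listed ones, but are neither listed nor needed, are in the scene too. What is shaped like the creamer_3 but red is not meant. What is shaped like the creamer_1 but purple is not meant.

How it is judged:
By the outcome, as a careful person would: the job done as asked, in the order asked, and still so for the second after the job is handed in, with the robot touching nothing.
It also fails if it takes over 72 s, if anything falls off the work surface, if the arm or the gripper's body presses on something with over 40 N, if the wrist force passes 120 N, or if a joint passes its speed limit or range.

## Robot

A 6-joint arm with a two-finger parallel gripper is mounted at the origin on a cart in front of the work surface, level with it; the furniture and walls round the work are solid. World frame = base frame: x ahead of the robot, y to its left, z up, the work surface at z = 0. Lengths are in m, angles in rad, forces in N, time in s.
With the tool pointing down it reaches from about 0.35 to 0.775 m from the base axis. Payload 5.5 kg.
Tool frame: the origin (TCP) lies on the centre line of the jaws, within the pads' length; the fingertips stand 11 mm ahead of it and the grasp point (between the pads) lies 8 mm behind it (env.tip_extent is the distance from the TCP to the fingertips, in m); z points along the fingers, y is the line along which they close (so a half turn about z gives the same grasp; the last joint's range is limited). The gripper opens to 85 mm and grips with 20 to 120 N. Pads are 22 mm wide; open, the fingers measure 114 mm over their backs; the gripper's body (76 mm by 85 mm) begins 54 mm behind the grasp point. The pads swing forward as they close: fully open they stand 13 mm farther back than shut.
Start: joints at [-1.413, 0.313, 0.046, 1.304, 0, 1.431], TCP at [0.169, -0.55, 0.242] pointing down, gripper open.
Joint ranges: [-2.76, 2.76], [-0.86, 1.69], [-1.03, 1.26], [-2.2, 2.34], [-1.47, 1.5], [-3.14, 3.14]. Speed limits (rad/s): [2.57, 2.57, 3.14, 3.14, 3.14, 3.14].

## Interface

Orientations are given as a unit quaternion [w, x, y, z].
In Python, from workcell import env gives the robot as it stands.
- The arm moves only by the shell command python3 -m jog 'ROWS' [FORCE]. ROWS is JSON, a list of rows, each a list of 5 numbers: the gripper's target within -1 to 1 (shut at 1, half-way at 0, fully open at -1), then the shift along the tool's x, y, z in m, then the turn about the tool's z in degrees. In form: [[fingers, tx, ty, tz, turn], ...]. A call has 1 to 5 rows; each row shifts and turns the commanded pose from where the row before left it, along the tool's axes as they then stand; what a row does not reach is not made up. A row lasts 1/12 s, in which the tool goes at most 41.7 mm and 7.16 degrees, less where a joint would pass 70% of its speed; a pose out of reach is approached as far as the arm can. A call is refused whole if a number of a shift passes 0.0417 or a number of a turn 7.16, either way. A call with a gripper value outside its range is refused whole. The fingers move at their own pace and stop on an object; FORCE is the grip in N (left out, the last holds). Time passes only in rows, so rows that do not move let the fingers close. It gives the time, the measured TCP pose, the force, the opening and the grip force at its end, in the units of the state.
- env.get_state(): the state, without advancing time (a new reading comes with each control period).
- env.read_camera(name): name is "side" or "top"; returns a dict with "img" (480x640x3 uint8, red, green, blue), "fov_y" (degrees; the focal length in pixels is half the picture's height over the tangent of half this angle, whatever the lens; pixels are square), "cx", "cy" (the principal point, pixels), "T" (4x4, takes a point from camera to world coordinates). Camera axes: x right, y up, looking along -z (the intrinsics and any distortion apply to the point x, -y, -z); pixel columns grow to the right and rows downward; lengths in m; the calibration is good to about 2 mm. A picture is of the moment at which its call begins. There is no depth.
- env.hand_in(): hands the job in; it is judged then, once.
The state is a dict: "clock": time; "joint_pos": joint angles; "qvel": joint speeds; "tau": joint torques, N m; "tcp_pos": TCP position; "orientation": TCP orientation; "wrist_force": force on the tool from outside, world axes, zero at the start; "ft_torque": the same for the moment, N m; "finger_gap": finger opening in m; "grip_force": force on a finger pad.
Only numpy, scipy, OpenCV 4.12 (cv2) and the standard library are available. Lean on these libraries where they do the work, as an engineer would, in place of code of your own. Each camera call takes 0.05 s, during which the arm holds its last target. There are 200 camera calls.

## Working session

There is one attempt and no reset: what is moved stays moved. The work goes in short steps, Python scripts to look and compute and a shell command to move; the robot and the scene stay as the last step left them, time stands still between calls to the robot, and variables do not carry over. Pictures are saved under pics/ and viewed, at most 10 in all, crops included, and the job is handed in when it is done.

```bash
mkdir -p pics; ls; python3 - <<'E'
from workcell import env
import cv2
s=env.get_state();print(s)
for n in("top","side"):
    c=env.read_camera(n);print(n,{k:v for k,v in c.items() if k!="img"});cv2.imwrite(f"pics/{n}0.png",c["img"][:,:,::-1])
E
```

```text
pics
{'clock': 0.0, 'joint_pos': array([-1.41258502e+00,  3.14005462e-01,  4.49889538e-02,  1.30359169e+00,
       -8.89993656e-06,  1.43118443e+00]), 'qvel': array([-4.13444447e-04,  5.24446286e-04,  1.19555912e-04, -2.58357547e-03,
        8.06717218e-05,  5.69820006e-05]), 'tau': array([-1.44905174e-03, -4.80617630e+01,  2.98538429e+01,  1.90953462e-02,
       -2.55191353e-04, -8.30899552e-06]), 'tcp_pos': array([ 0.16863287, -0.54921087,  0.24141005]), 'orientation': array([-9.05855571e-04,  9.88932734e-01,  1.48361813e-01, -1.28745927e-05]), 'wrist_force': array([-0.2246443 , -0.52833674,  0.4709756 ]), 'ft_torque': array([-0.0368592 , -0.04250362,  0.03534244]), 'grip_force': 0.0, 'finger_gap': 0.08547675408426292}
top {'fov_y': 43.65987935185528, 'cx': 321.1858177465126, 'cy': 240.7626241556341, 'T': array([[-0.00502067,  0.99409163, -0.10842796,  0.48543858],
       [-0.99988545, -0.00653876, -0.01364996,  0.00658582],
       [-0.0142783 ,  0.108347  ,  0.99401059,  1.05940144],
       [ 0.        ,  0.        ,  0.        ,  1.        ]])}
side {'fov_y': 43.36624370631227, 'cx': 323.27430308521207, 'cy': 243.65339736327854, 'T': array([[-0.94858266,  0.13043478, -0.28840546,  0.25328342],
       [-0.31621867, -0.35013478,  0.88170936,  1.01300971],
       [ 0.01402478,  0.9275734 ,  0.37337769,  0.45150721],
       [ 0.        ,  0.        ,  0.        ,  1.        ]])}
```

View pics/top0.png

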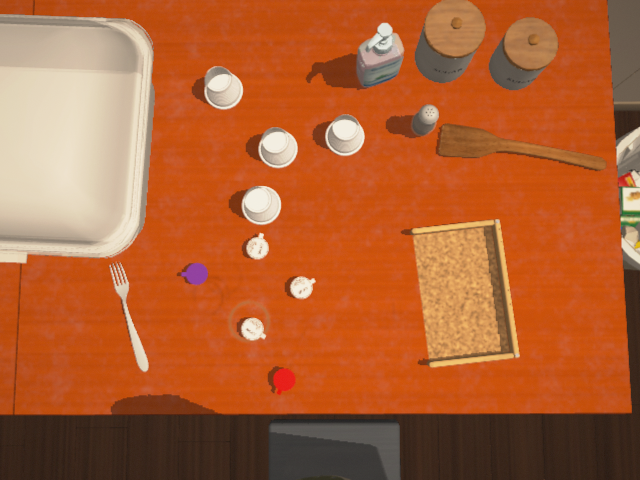

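View pics/side0.png

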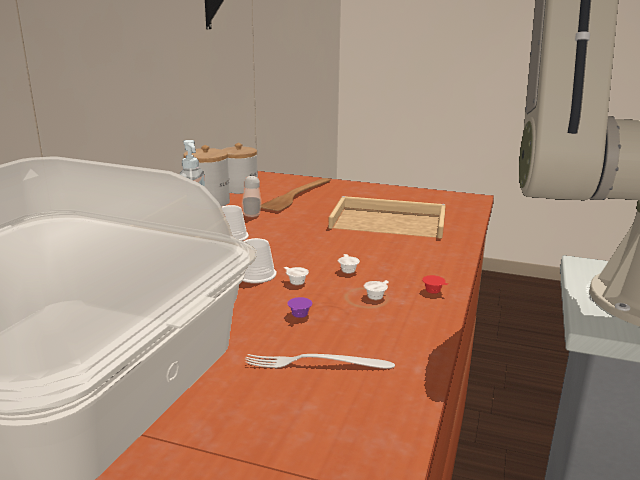

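The top view shows white pods at about (257,247), (301,288) and (252,329), with the purple pod at (195,273) and the red at (284,380). The tray mouth runs from (413,232) to (430,364), and the nearest cup is at (262,205).

```bash
cat > h.py <<'E'
from workcell import env
import numpy as np, cv2
def ray(c,u,v,z):
    f=240/np.tan(np.radians(c["fov_y"]/2)); T=c["T"]
    d=T[:3,:3]@np.array([(u-c["cx"])/f,-(v-c["cy"])/f,-1]); o=T[:3,3]
    return (o+d*(z-o[2])/d[2]).round(4)
def snap(n,name,box=None,k=1):
    c=env.read_camera(n); im=c["img"][:,:,::-1]
    if box: x0,y0,x1,y1=box; im=cv2.resize(im[y0:y1,x0:x1],None,fx=k,fy=k,interpolation=cv2.INTER_CUBIC)
    cv2.imwrite("pics/"+name,im); return c
E
python3 - <<'E'
from h import *
c=snap("top","crop1.png",(170,160,530,400),2.2)
for n,u,v,z in [("p1",257,247,.021),("p2",301,288,.021),("p3",252,329,.021),("red",284,380,.021),("pur",196,273,.021),("cup",261,206,.0),("cup2",278,149,0),("cup3",345,137,0),
 ("mouthL",413,232,.026),("mouthR",430,364,.026),("backL",499,222,.026),("backR",518,356,.026),("edge",300,413,0)]: print(n,ray(c,u,v,z))
E
```

```text
p1 [0.5885 0.1329 0.021 ]
p2 [0.5168 0.0562 0.021 ]
p3 [0.4469 0.1405 0.021 ]
red [0.3607 0.0853 0.021 ]
pur [0.5438 0.2388 0.021 ]
cup [0.6644 0.1287 0.    ]
cup2 [0.7687 0.0985 0.    ]
cup3 [ 0.7898 -0.023  -0.    ]
mouthL [ 0.6124 -0.1385  0.026 ]
mouthR [ 0.3871 -0.1624  0.026 ]
backL [ 0.6289 -0.2877  0.026 ]
backR [ 0.3999 -0.3112  0.026 ]
edge [0.3023 0.0592 0.    ]
```

View pics/crop1.png

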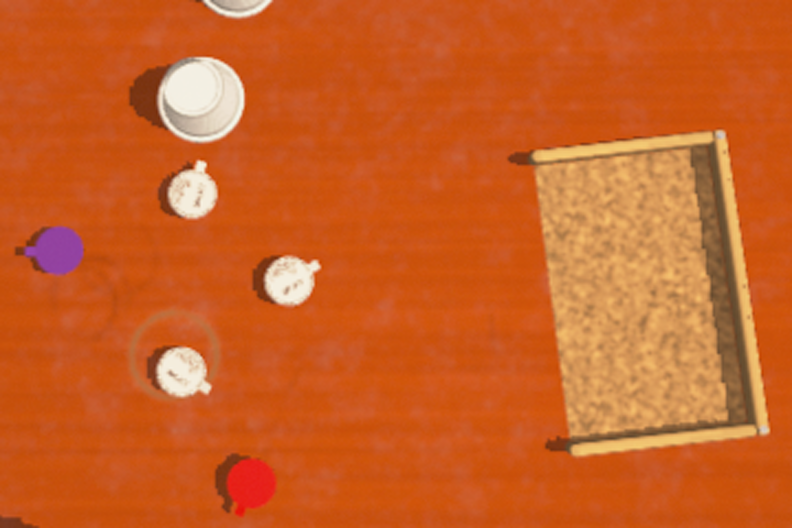

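```bash
python3 -c "
from workcell import env
print(env.tip_extent)"
J="python3 -m jog"
$J '[[0.34,0,0,0,-6.6],[0.34,0,0,0,-6.6],[0.34,0,0,0,-6.6],[0.34,0,0,0,-6.6],[0.34,0,0,0,-6.6]]' 20
$J '[[0.34,0,0,0,-6.6],[0.34,0,0,0,-6.6],[0.34,0,0,0,-6.6],[0.34,0,0,0,-6.6],[0.34,0,0,0,-6.6]]'
$J '[[0.34,0,0,0,-6.9],[0.34,0,0,0,0],[0.34,0,0,0,0]]'
python3 -c "
from workcell import env
print(env.tip_extent,env.get_state())"
```

```text
0.011
clock: 0.57
tcp_pos: [0.1687, -0.5495, 0.2419]
orientation: [-0.0, 0.905, 0.426, 0.0]
wrist_force: [-0.1, -0.2, -0.4]
finger_gap: 0.0284
grip_force: 0.0
clock: 0.98
tcp_pos: [0.1687, -0.5495, 0.2419]
orientation: [-0.0, 0.747, 0.665, 0.0]
wrist_force: [-0.0, -0.6, -0.4]
finger_gap: 0.0284
grip_force: 0.0
clock: 1.23
tcp_pos: [0.1687, -0.5495, 0.242]
orientation: [-0.0, 0.709, 0.706, 0.0]
wrist_force: [0.4, 0.7, -0.6]
finger_gap: 0.0281
grip_force: 0.0
0.011 {'clock': 1.2333, 'joint_pos': array([-1.41259629e+00,  3.13483181e-01,  4.57256043e-02,  1.30362397e+00,
        1.35358446e-05,  1.62150366e-01]), 'qvel': array([ 0.00118287, -0.00101176,  0.00135376, -0.00043813, -0.00023865,
        0.01227573]), 'tau': array([ 1.94682885e-03, -4.80641341e+01,  2.98758709e+01,  6.33027739e-03,
       -3.61406601e-04, -2.24285689e-01]), 'tcp_pos': array([ 0.16868643, -0.54954612,  0.24200863]), 'orientation': array([-2.33297757e-04,  7.08502025e-01,  7.05708718e-01,  1.76746687e-04]), 'wrist_force': array([ 0.362373  ,  0.70539235, -0.5925251 ]), 'ft_torque': array([-0.04089794, -0.00838603,  0.04174145]), 'grip_force': 0.0, 'finger_gap': 0.028090424712442327}
```

```bash
J="python3 -m jog"
for i in 1; do
$J '[[0.34,0.0335,0.0174,0,0],[0.34,0.0335,0.0174,0,0],[0.34,0.0335,0.0174,0,0],[0.34,0.0335,0.0174,0,0],[0.34,0.0335,0.0174,0,0]]' |grep tcp
$J '[[0.34,0.0335,0.0174,0,0],[0.34,0.0335,0.0174,0,0],[0.34,0.0335,0.0174,0,0],[0.34,0.0335,0.0174,0,0],[0.34,0.0335,0.0174,0,0]]' |grep tcp
$J '[[0.34,0.0335,0.0174,0,0],[0.34,0.0335,0.0174,0,0],[0.34,0.0335,0.0174,0,0],[0.34,0.0335,0.0174,0,0],[0.34,0.0335,0.0174,0,0]]' |grep tcp
$J '[[0.34,0.0335,0.0174,0,0],[0.34,0.0335,0.0174,0,0],[0.34,0.0335,0.0174,0,0],[0.34,0.0335,0.0174,0,0],[0.34,0.0335,0.0174,0,0]]' |grep tcp
done
$J '[[0.34,0,0,0.03,0],[0.34,0,0,0.03,0],[0.34,0,0,0.03,0],[0.34,0,0,0,0],[0.34,0,0,0,0]]'
python3 -c "
from h import *
snap('side','s1.png')"
```

```text
tcp_pos: [0.2562, -0.3807, 0.2421]
tcp_pos: [0.3433, -0.2131, 0.2425]
tcp_pos: [0.4305, -0.0455, 0.2425]
tcp_pos: [0.5176, 0.1221, 0.2423]
clock: 3.32
tcp_pos: [0.5156, 0.12, 0.1511]
orientation: [-0.001, 0.708, 0.706, -0.002]
wrist_force: [0.7, -0.2, 0.6]
finger_gap: 0.0282
grip_force: 0.0
```

View pics/s1.png

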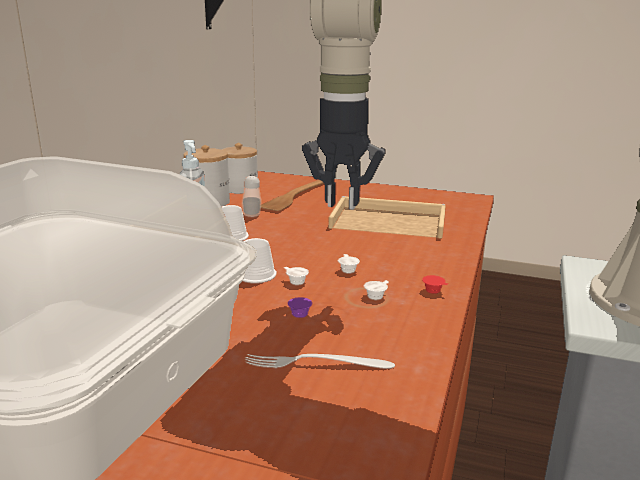

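The gripper is above the work, with fingertips at about (330,207) and (351,209). The linkage bulges on both sides, at (310,165) and (380,160). I'll zoom in to check its clearance over the cup.

```bash
python3 -c "
import cv2
im=cv2.imread('pics/s1.png')[90:220,260:420];cv2.imwrite('pics/s1c.png',cv2.resize(im,None,fx=4,fy=4,interpolation=cv2.INTER_CUBIC))"
```

```text
(no output)
```

View pics/s1c.png

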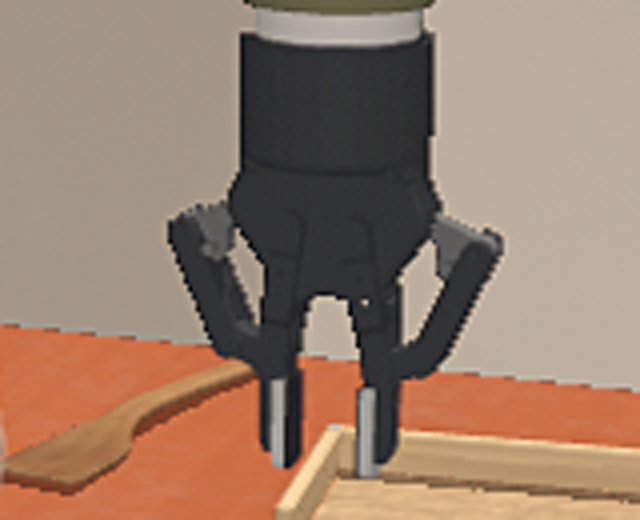

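```bash
python3 - <<'E'
from h import *
c=env.read_camera("side"); T=c["T"]; f=240/np.tan(np.radians(c["fov_y"]/2))
for n,u,v in [("tipL",280,466),("tipR",370,475),("elbowL",215,345),("elbowR",430,372),("padtopL",270,375),("kneeL",172,225),("kneeR",498,245)]:
    u,v=260+u/4,90+v/4
    d=T[:3,:3]@np.array([(u-c["cx"])/f,-(v-c["cy"])/f,-1]);o=T[:3,3]
    print(n,(o+d*(0.12-o[1])/d[1]).round(4))
E
```

```text
tipL [0.5348 0.12   0.1402]
tipR [0.4967 0.12   0.1409]
elbowL [0.5633 0.12   0.1882]
elbowR [0.4737 0.12   0.1863]
padtopL [0.5398 0.12   0.1781]
kneeL [0.5819 0.12   0.2357]
kneeR [0.4491 0.12   0.2392]
```

```bash
J="python3 -m jog"
$J '[[0.34,0,0,0.033,0],[0.34,0,0,0.033,0],[0.34,0,0,0.033,0],[0.34,0,0,0.033,0],[0.34,0,0,0,0]]' |egrep "tcp|wrist"
$J '[[0.34,-0.008,0,0,0],[0.34,-0.008,0,0,0],[0.34,-0.008,0,0,0],[0.34,-0.005,0,0,0],[0.34,-0.005,0,0,0]]' |egrep "tcp|wrist"
$J '[[0.34,-0.006,0,0,0],[0.34,-0.008,0,0,0],[0.34,-0.009,0,0,0],[0.34,-0.01,0,0,0],[0.34,-0.01,0,0,0]]' |egrep "tcp|wrist"
$J '[[0.34,-0.01,0,0,0],[0.34,-0.01,0,0,0],[0.34,-0.01,0,0,0],[0.34,-0.008,0,0,0],[0.34,-0.004,0,0,0]]' |egrep "tcp|wrist"
python3 -c "
from h import *
snap('top','t2.png',(170,160,530,400),2.2)"
```

```text
tcp_pos: [0.5147, 0.1194, 0.0171]
wrist_force: [-0.9, 1.0, 0.4]
tcp_pos: [0.5187, 0.085, 0.0222]
wrist_force: [-0.1, 0.3, 0.3]
tcp_pos: [0.517, 0.042, 0.0202]
wrist_force: [1.0, -0.2, 0.3]
tcp_pos: [0.5171, -0.0003, 0.0202]
wrist_force: [-0.6, 0.7, 0.2]
```

View pics/t2.png

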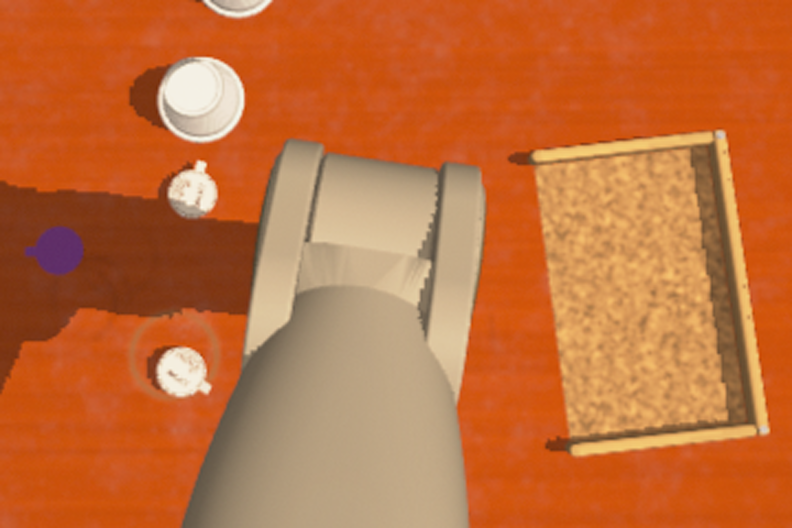

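The arm hides pod 2, and it wasn't left behind. The other pods and the cups haven't moved, so I'll finish this push.

```bash
J="python3 -m jog"
$J '[[0.34,-0.005,0,0,0],[0.34,-0.008,0,0,0],[0.34,-0.01,0,0,0],[0.34,-0.011,0,0,0],[0.34,-0.011,0,0,0]]' |egrep "tcp|wrist"
$J '[[0.34,-0.011,0,0,0],[0.34,-0.011,0,0,0],[0.34,-0.011,0,0,0],[0.34,-0.011,0,0,0],[0.34,-0.011,0,0,0]]' |egrep "tcp|wrist"
$J '[[0.34,-0.011,0,0,0],[0.34,-0.011,0,0,0],[0.34,-0.011,0,0,0],[0.34,-0.011,0,0,0],[0.34,-0.011,0,0,0]]' |egrep "tcp|wrist"
$J '[[0.34,-0.011,0,0,0],[0.34,-0.011,0,0,0],[0.34,-0.011,0,0,0],[0.34,-0.01,0,0,0],[0.34,-0.008,0,0,0]]' |egrep "tcp|wrist"
$J '[[0.34,-0.005,0,0,0],[0.34,-0.003,0,0,0],[0.34,0,0,0,0],[0.34,0.006,0,0,0],[0.34,0.02,0,0,0]]' |egrep "tcp|wrist"
$J '[[0.34,0.04,0,0,0],[0.34,0.02,0,-0.035,0],[0.34,0,0,-0.04,0],[0.34,0,0,-0.04,0],[0.34,0,0,0,0]]' |egrep "clock|tcp|wrist"
python3 -c "
from h import *
snap('side','s2.png',(240,150,520,330),2.8)"
```

```text
tcp_pos: [0.5171, -0.045, 0.0203]
wrist_force: [0.2, 0.4, 0.9]
tcp_pos: [0.517, -0.1002, 0.0203]
wrist_force: [0.4, 0.3, -0.1]
tcp_pos: [0.5169, -0.1551, 0.0203]
wrist_force: [-0.3, -0.7, 0.4]
tcp_pos: [0.517, -0.2063, 0.0203]
wrist_force: [0.3, -0.1, -0.7]
tcp_pos: [0.5176, -0.1883, 0.0204]
wrist_force: [0.3, 0.3, 0.4]
clock: 7.63
tcp_pos: [0.521, -0.1268, 0.1431]
wrist_force: [0.4, -0.9, -0.0]
```

View pics/s2.png

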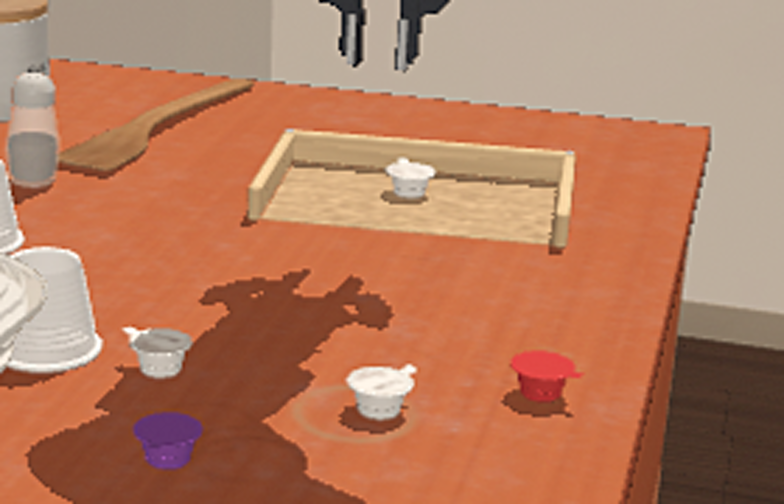

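The side view shows pod 2 upright inside the tray at crop (410,180), with everything else in place. Next is pod 3.

```bash
J="python3 -m jog"
$J '[[0.34,0.02,-0.005,0,0],[0.34,0.04,-0.01,0,0],[0.34,0.04,-0.01,0,0],[0.34,0.04,-0.01,0,0],[0.34,0.04,-0.01,0,0]]' |egrep "tcp|wrist"
$J '[[0.34,0.04,-0.01,0,0],[0.34,0.04,-0.01,0,0],[0.34,0.04,-0.007,0,0],[0.34,0.027,-0.002,0,0],[0.34,0,0,0,0]]' |egrep "tcp|wrist"
$J '[[0.34,0,0,0.031,0],[0.34,0,0,0.031,0],[0.34,0,0,0.031,0],[0.34,0,0,0.03,0],[0.34,0,0,0,0]]' |egrep "clock|tcp|wrist"
```

```text
tcp_pos: [0.4702, 0.0551, 0.1343]
wrist_force: [0.6, -0.7, 0.0]
tcp_pos: [0.441, 0.2047, 0.1344]
wrist_force: [0.3, -0.4, -0.2]
clock: 8.93
tcp_pos: [0.4444, 0.2005, 0.0116]
wrist_force: [-0.5, 0.2, 0.8]
```

```bash
J="python3 -m jog"
$J '[[0.34,0,0,-0.005,0],[0.34,-0.005,0.001,0,0],[0.34,-0.007,0.001,0,0],[0.34,-0.007,0,0,0],[0.34,-0.006,0,0,0]]' |egrep "tcp|wrist"
$J '[[0.34,-0.005,0,0,0],[0.34,-0.005,0,0,0],[0.34,-0.006,0,0,0],[0.34,-0.008,0,0,0],[0.34,-0.009,0,0,0]]' |egrep "tcp|wrist"
$J '[[0.34,-0.01,0,0,0],[0.34,-0.011,0,0,0],[0.34,-0.011,0,0,0],[0.34,-0.011,0,0,0],[0.34,-0.011,0,0,0]]' |egrep "tcp|wrist"
$J '[[0.34,-0.011,0,0,0],[0.34,-0.011,0,0,0],[0.34,-0.011,0,0,0],[0.34,-0.011,0,0,0],[0.34,-0.011,0,0,0]]' |egrep "tcp|wrist"
```

```text
tcp_pos: [0.4449, 0.174, 0.0171]
wrist_force: [1.2, -0.1, 0.3]
tcp_pos: [0.4451, 0.1414, 0.0173]
wrist_force: [-0.5, -0.3, -0.7]
tcp_pos: [0.4451, 0.0868, 0.0173]
wrist_force: [-0.0, 0.1, 0.1]
tcp_pos: [0.4451, 0.0319, 0.0173]
wrist_force: [-0.1, 0.5, 0.0]
```

```bash
J="python3 -m jog"
$J '[[0.34,-0.011,0.0005,0,0],[0.34,-0.011,0.0005,0,0],[0.34,-0.011,0.0005,0,0],[0.34,-0.011,0.0005,0,0],[0.34,-0.011,0.0005,0,0]]' |egrep "tcp|wrist"
$J '[[0.34,-0.011,0.0005,0,0],[0.34,-0.011,0.0005,0,0],[0.34,-0.011,0.0005,0,0],[0.34,-0.011,0.0005,0,0],[0.34,-0.011,0.0005,0,0]]' |egrep "tcp|wrist"
$J '[[0.34,-0.011,0,0,0],[0.34,-0.011,0,0,0],[0.34,-0.011,0,0,0],[0.34,-0.011,0,0,0],[0.34,-0.011,0,0,0]]' |egrep "tcp|wrist"
$J '[[0.34,-0.011,0,0,0],[0.34,-0.011,0,0,0],[0.34,-0.011,0,0,0],[0.34,-0.011,0,0,0],[0.34,-0.011,0,0,0]]' |egrep "tcp|wrist"
$J '[[0.34,-0.011,0,0,0],[0.34,-0.009,0,0,0],[0.34,-0.006,0,0,0],[0.34,-0.003,0,0,0],[0.34,0,0,0,0]]' |egrep "tcp|wrist"
$J '[[0.34,0.006,0,0,0],[0.34,0.02,0,0,0],[0.34,0.04,0,0,0],[0.34,0.03,0,-0.03,0],[0.34,0.0,0,-0.04,0]]' |egrep "tcp|wrist"
$J '[[0.34,0.02,0.02,-0.04,0],[0.34,0.03,0.025,0,0],[0.34,0.03,0.025,0,0],[0.34,0.03,0.025,0,0],[0.34,0.03,0.02,0,0]]' |egrep "clock|tcp|wrist"
```

```text
tcp_pos: [0.4476, -0.0231, 0.0173]
wrist_force: [-0.5, -0.4, 0.5]
tcp_pos: [0.45, -0.078, 0.0173]
wrist_force: [0.2, 0.2, 0.3]
tcp_pos: [0.4499, -0.1331, 0.0173]
wrist_force: [0.9, 0.4, -0.6]
tcp_pos: [0.4499, -0.188, 0.0173]
wrist_force: [0.2, -0.1, -0.1]
tcp_pos: [0.45, -0.2166, 0.0173]
wrist_force: [0.1, -1.1, 1.0]
tcp_pos: [0.4446, -0.1134, 0.0838]
wrist_force: [-0.0, -0.4, 0.3]
clock: 13.52
tcp_pos: [0.5633, 0.0191, 0.1213]
wrist_force: [0.0, -1.8, 0.1]
```

```bash
J="python3 -m jog"
$J '[[0.34,0.035,0.004,0,0],[0.34,0.04,0.004,0,0],[0.34,0.04,0.004,0,0],[0.34,0.035,0.004,0,0],[0.34,0.02,0.003,0,0]]' |egrep "tcp|wrist"
$J '[[0.34,0,0,0,0],[0.34,0,0,0,0],[0.34,0,0,0.02,0],[0.34,0,0,0,0],[0.34,0,0,0,0]]' |egrep "tcp|wrist"
python3 -c "
from h import *
snap('side','s3.png',(240,150,520,330),2.8)"
```

```text
tcp_pos: [0.5799, 0.1912, 0.1205]
wrist_force: [0.0, -0.9, 0.3]
tcp_pos: [0.5796, 0.1853, 0.0998]
wrist_force: [-0.1, -0.5, -0.2]
```

View pics/s3.png

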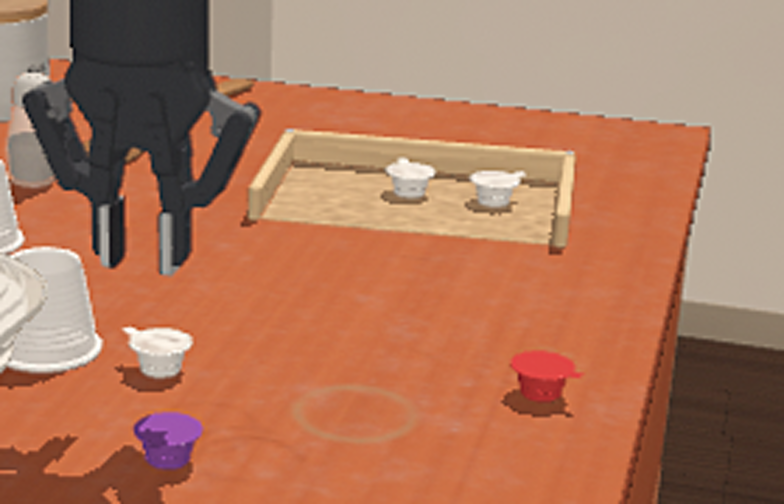

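Pods 2 and 3 are both upright in the tray, at crop (410,180) and (495,188). Pod 1 at (160,350) has the cup close beside it, so I'll keep clear of the cup.

```bash
J="python3 -m jog"
$J '[[0.34,0,0.004,0.02,0],[0.34,0,0,0.03,0],[0.34,0,0,0.026,0],[0.34,0,0,0,0],[0.34,0,0,0,0]]' |egrep "tcp|wrist"
$J '[[0.34,-0.005,0,0,0],[0.34,-0.006,0,0,0],[0.34,-0.006,0,0,0],[0.34,-0.004,0,0,0],[0.34,-0.004,0,0,0]]' |egrep "tcp|wrist"
$J '[[0.34,-0.005,0,0,0],[0.34,-0.006,-0.0005,0,0],[0.34,-0.008,-0.0005,0,0],[0.34,-0.008,-0.0005,0,0],[0.34,-0.008,-0.0005,0,0]]' |egrep "tcp|wrist"
$J '[[0.34,-0.009,-0.0005,0,0],[0.34,-0.01,-0.0005,0,0],[0.34,-0.01,-0.0005,0,0],[0.34,-0.01,-0.0005,0,0],[0.34,-0.01,-0.0005,0,0]]' |egrep "tcp|wrist"
$J '[[0.34,-0.011,-0.0007,0,0],[0.34,-0.011,-0.0007,0,0],[0.34,-0.011,-0.0007,0,0],[0.34,-0.011,-0.0007,0,0],[0.34,-0.011,-0.0007,0,0]]' |egrep "clock|tcp|wrist"
```

```text
tcp_pos: [0.5841, 0.1856, 0.0243]
wrist_force: [-0.1, 0.5, -0.3]
tcp_pos: [0.5859, 0.1607, 0.0258]
wrist_force: [0.6, -0.6, -0.6]
tcp_pos: [0.583, 0.1256, 0.0247]
wrist_force: [-0.7, 0.5, 1.0]
tcp_pos: [0.5805, 0.0763, 0.0247]
wrist_force: [-1.3, 0.1, -0.7]
clock: 16.48
tcp_pos: [0.577, 0.0213, 0.0248]
wrist_force: [0.0, 0.3, 0.1]
```

```bash
python3 -c "
from h import *
c=env.read_camera('top');print(c['img'][243:253:3,252:263:5].tolist())
print(ray(c,261,206,0))"
J="python3 -m jog"
$J '[[0.34,-0.011,-0.0007,0,0],[0.34,-0.011,-0.0007,0,0],[0.34,-0.011,-0.0007,0,0],[0.34,-0.011,-0.0007,0,0],[0.34,-0.011,-0.0007,0,0]]' |egrep "tcp|wrist"
$J '[[0.34,-0.011,-0.0007,0,0],[0.34,-0.011,-0.0007,0,0],[0.34,-0.011,-0.0007,0,0],[0.34,-0.011,-0.0007,0,0],[0.34,-0.011,-0.0007,0,0]]' |egrep "tcp|wrist"
$J '[[0.34,-0.011,0,0,0],[0.34,-0.011,0,0,0],[0.34,-0.011,0,0,0],[0.34,-0.011,0,0,0],[0.34,-0.011,0,0,0]]' |egrep "tcp|wrist"
$J '[[0.34,-0.011,0,0,0],[0.34,-0.011,0,0,0],[0.34,-0.011,0,0,0],[0.34,-0.011,0,0,0],[0.34,-0.01,0,0,0]]' |egrep "tcp|wrist"
$J '[[0.34,-0.008,0,0,0],[0.34,-0.005,0,0,0],[0.34,-0.002,0,0,0],[0.34,0,0,0,0],[0.34,0.006,0,0,0]]' |egrep "tcp|wrist"
$J '[[0.34,0.02,0,0,0],[0.34,0.04,0,0,0],[0.34,0.04,0,0,0],[0.34,0.03,0,-0.03,0],[0.34,0.0,0,-0.04,0]]' |egrep "tcp|wrist"
$J '[[0.34,0.02,0,-0.04,0],[0.34,0.04,0,-0.04,0],[0.34,0.04,0,0,0],[0.34,0.04,0,0,0],[0.34,0.04,0,0,0]]' |egrep "tcp|wrist"
$J '[[0.34,0.03,0,0,0],[0.34,0.02,0,0,0],[0.34,0,0,0,0],[0.34,0,0,0,0]]' |egrep "clock|tcp|wrist"
python3 -c "
from h import *
snap('top','t4.png',(170,160,530,400),2.2)
snap('side','s4.png',(200,150,520,330),2.4)"
```

```text
[[[126, 54, 21], [127, 56, 21], [218, 194, 156]], [[125, 56, 28], [125, 53, 17], [219, 194, 157]], [[126, 57, 29], [125, 53, 19], [217, 191, 154]], [[126, 58, 30], [124, 53, 20], [215, 189, 151]]]
[0.6644 0.1287 0.    ]
tcp_pos: [0.5735, -0.0337, 0.0248]
wrist_force: [0.5, -0.2, -0.2]
tcp_pos: [0.5699, -0.0887, 0.0248]
wrist_force: [0.4, 0.3, -0.3]
tcp_pos: [0.57, -0.1437, 0.0248]
wrist_force: [0.1, 0.9, 0.2]
tcp_pos: [0.5699, -0.1978, 0.0248]
wrist_force: [0.7, -0.0, 0.2]
tcp_pos: [0.57, -0.2061, 0.0248]
wrist_force: [-0.4, -0.1, 0.1]
tcp_pos: [0.5652, -0.0687, 0.0909]
wrist_force: [0.5, -0.0, 0.2]
tcp_pos: [0.5699, 0.0945, 0.1622]
wrist_force: [0.0, -0.3, -0.6]
clock: 19.78
tcp_pos: [0.5693, 0.144, 0.1608]
wrist_force: [0.4, -0.7, -0.5]
```

View pics/t4.png

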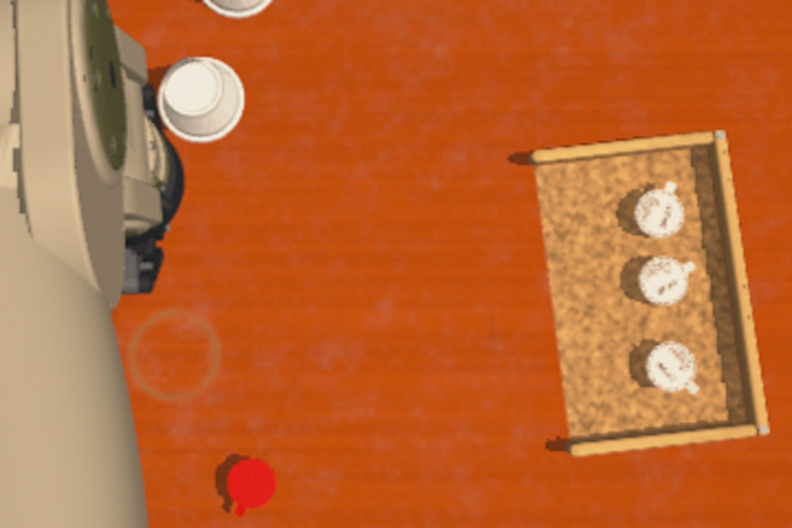

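View pics/s4.png

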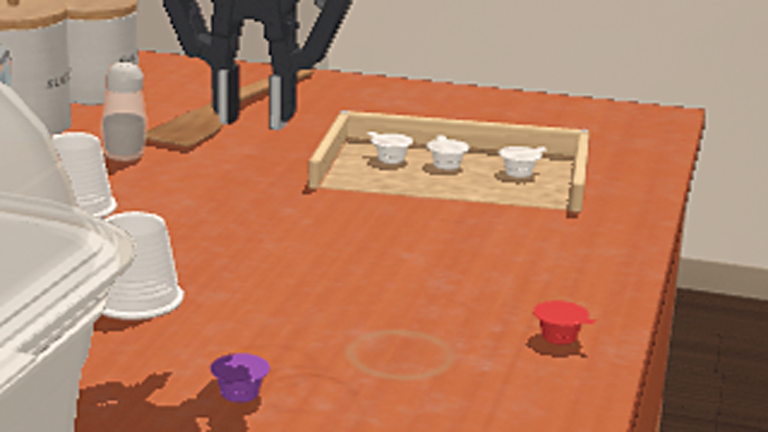

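All three pods stand upright well inside the tray, at top crop (660,212), (664,280) and (670,367). The cup at (201,99) hasn't moved, and the arm is clear.

```bash
python3 -c "
from workcell import env
print(env.hand_in())"
```

```text
the job is handed in; nothing more can be done
None
```

I swept all three creamer pods into the tray, where the last pictures show them upright and wholly inside with the nearby cup still in place; the job was handed in at about 20 s, but no verdict came back.

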